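# Roll the turned pin onto the green band

### The arm

A 6-joint arm with a two-finger parallel gripper is mounted at the origin on the work surface. World frame = base frame: x ahead of the robot, y to its left, z up, the work surface at z = 0. Lengths are in m, angles in rad, forces in N, time in s.
With the tool pointing down it reaches from about 0.325 to 0.9 m from the base axis. Payload 3.5 kg.
Tool frame: the origin (TCP) lies on the centre line of the jaws, within the pads' length; the fingertips stand 14 mm ahead of it and the grasp point (between the pads) lies 5 mm behind it (tcp_to_tips is the distance from the TCP to the fingertips, in m); z points along the fingers, y is the line along which they close (so a half turn about z gives the same grasp; the last joint's range is limited). The gripper opens to 85 mm and grips with 20 to 120 N. Pads are 22 mm wide; open, the fingers measure 114 mm over their backs; the gripper's body (76 mm by 85 mm) begins 54 mm behind the grasp point. The pads swing forward as they close: fully open they stand 13 mm farther back than shut.
Start: joints at [0.997, 0.276, -0.026, 1.268, 0, 1.467], TCP at [0.284, 0.557, 0.245] pointing down, gripper open.
Joint ranges: [-3.12, 3.12], [-0.85, 1.88], [-1.08, 1.24], [-1.95, 2.15], [-1.57, 1.53], [-3.14, 3.14]. Speed limits (rad/s): [2.57, 2.57, 3.14, 3.14, 3.14, 3.14].

### API

Orientations are given as a unit quaternion [w, x, y, z].
In Python, from plant import * gives the robot as it stands.
- The arm moves only by the shell command python3 -m creep 'ROWS' [FORCE]. ROWS is JSON, a list that holds one entry, the list of rows, each a list of 5 numbers: the finger opening in mm, from 0 to 85.4, then the shift along the tool's x, y, z in mm, then the turn about the tool's z in degrees. In form: [[[claw, dx, dy, dz, yaw], ...]]. A call has 1 to 20 rows; each row is the pose to reach, as a shift and turn from the pose commanded when the call began, along the tool's axes at that moment; what a row does not reach only later rows make up. A row lasts 1/8 s, in which the tool goes at most 62.5 mm and 10.7 degrees, less where a joint would pass 70% of its speed; a pose out of reach is approached as far as the arm can. A call with a gripper value outside its range is refused whole. The fingers move at their own pace and stop on an object; FORCE is the grip in N (left out, the last holds). Time passes only in rows, so rows that repeat a pose let the fingers close. It gives the time, the measured TCP pose, the force, the opening and the grip force at its end, in the units of the state.
- state(): the state, without advancing time (a new reading comes with each control period).
- camera(name): name is "scene" or "top"; returns a dict with "img" (400x640x3 uint8, red, green, blue), "depth" (400x640 float32, m along the optical axis (not along the pixel's ray), 0 where there is no reading), "K" (3x3 intrinsics, pixels), "D" ([k1, k2, p1, p2, k3] as OpenCV has them; the pictures are not rectified), "R" (3x3) and "t" (3): a world point X has camera coordinates R X + t. Camera axes: x right, y down, z forward; pixel columns grow to the right and rows downward; lengths in m; the calibration is good to about 2 mm. A picture is of the moment at which its call begins.
- sign_off(): hands the job in; it is judged then, once.
Trained networks look in a picture, given as the dict that the camera call returned (one of the last four; its "shot" number tells which), for a name from the list of things; names that differ only in an ending like _2 or _b are one class to them, and where a whole thing is asked for, a point or a joint stands for the part that bears it (a point fixed in the world has none). Each returns a list of dicts, best first, with "score" (0 to 1); they miss things now and then, are a little off and sometimes report something else, mostly with a low value. They report only what shows in the picture. A call takes as long as a camera call. They do not tell look-alikes from the thing itself.
- masks_of(picture, label): "region" (400x640 bool, what is visible of it) and "point" ([column, row] in pixels, amid what is visible of it).
The state is a dict: "t": time; "q": joint angles; "qvel": joint speeds; "joint_efforts": joint torques, N m; "eef_pos": TCP position; "orientation": TCP orientation; "contact_force": force on the tool from outside, world axes, zero at the start; "ft_torque": the same for the moment, N m; "grip_width": opening from 0.0 (shut) to 1.0 (fully open); "finger_force": force on a finger pad.
Only numpy, scipy, OpenCV 4.12 (cv2) and the standard library are available. Lean on these libraries where they do the work, as an engineer would, in place of code of your own. Each camera call takes 0.05 s, during which the arm holds its last target. There are 200 camera calls.

### The job

The freshly turned rolling pin on the plywood roll-check board has passed its check. Pushing only on its top with the fingertips, roll it along the board (do not drag, pinch or lift it) so that it stops and stays lying square within the green band, and leave everything else where it is.

Things in the scene. Friction and masses are not known exactly. Their poses are not given: they have to be found in the camera images.
- pin: rolling pin, 280 g: pale wooden cylinder, 50 mm diameter, 160 mm long, with a dark handle 24 mm thick, 45 mm long at each end (248 mm overall); dark ring near each end, dark line along it, uppermost at the start. Lies free on the board. Origin mid-length on its axis; own x is the long axis, y and z turn as it rolls. Let go at 0.05 m/s it stops in a few mm. A finger rolling it by its top moves twice as far as the pin
- board: fixed plywood board, 300 mm (its x) by 520 mm (its y), flat top 18 mm above the work surface, a dark strip standing 10 mm above that top along each y end. Origin at the centre of its underside. The pin starts near its middle, axis along the board's x, to be rolled along its y, either way
- green_band: the green band painted flat across the board: 260 mm (its x, parallel to the pin's axis at the start) by 90 mm (its y, along which the pin rolls). Origin at its centre, on the board's top. It may be on either side of the pin
- red_band: the red band, like the green one, at the other side of the pin; not to be used
- wax_tin: round yellow tin, 80 mm across and 35 mm high; bystander, loose, to be left alone. Origin at the centre of its underside
- oil_bottle: amber bottle, 60 mm across and 150 mm high; bystander, loose, to be left alone. Origin at the centre of its underside
- sanding_block: cork sanding block, 110 x 65 x 30 mm; bystander, loose, to be left alone. Origin at the centre of its underside
- live_centre: steel live centre, a cone-topped cylinder 40 mm across and 55 mm high; bystander, loose, to be left alone. Origin at the centre of its underside
- bowl: dark wooden bowl, 120 mm across and 55 mm high; bystander, loose, to be left alone. Origin at the centre of its underside
- gouge: turning gouge lying flat, 345 mm long along its x and 27 mm thick; bystander, loose, to be left alone. Origin at the centre of its underside
- mallet: turned wooden mallet standing on its head, 84 mm across and 200 mm high; bystander, loose, to be left alone. Origin at the centre of its underside
There are look-alikes about, which are no part of the job. What is meant by the pin is not turquoise, and is the larger of those in its own colour.

How it is judged:
By the outcome, as a careful person would: the job done as asked, in the order asked, and still so for the second after the job is handed in, with the robot touching nothing.
It also fails if it takes over 61 s, if anything falls off the work surface, if the arm or the gripper's body presses on something with over 40 N, if the wrist force passes 120 N, or if a joint passes its speed limit or range.

## Working session

There is one attempt and no reset: what is moved stays moved. The work goes in short steps, Python scripts to look and compute and a shell command to move; the robot and the scene stay as the last step left them, time stands still between calls to the robot, and variables do not carry over. Pictures are saved under pics/ and viewed, at most 10 in all, crops included, and the job is handed in when it is done.

```bash
mkdir -p pics; cat > h.py <<'E'
from plant import *
import numpy as np, cv2
def w(c,u,v,d=None,z=None):
    p=cv2.undistortPoints(np.array([[[float(u),float(v)]]]),np.array(c["K"]),np.array(c["D"]))[0,0]
    R=np.array(c["R"]);t=np.array(c["t"]);r=R.T@np.array([p[0],p[1],1]);o=-R.T@t
    if z is not None: d=(z-o[2])/r[2]
    return o+r*d
def pts(c,m):
    m=m&(c["depth"]>0); v,u=np.nonzero(m)
    p=cv2.undistortPoints(np.stack([u,v],1).astype(float)[:,None],np.array(c["K"]),np.array(c["D"]))[:,0]
    d=c["depth"][v,u][:,None]
    return (np.hstack([p,np.ones((len(p),1))])*d-np.array(c["t"]))@np.array(c["R"])
E
python3 - <<'E'
from h import *
for n in ["top","scene"]:
    c=camera(n); cv2.imwrite(f"pics/{n}0.png",c["img"][:,:,::-1])
    for l in ["pin","green_band","red_band","board"]:
        for r in masks_of(c,l):
            P=pts(c,r["region"]); print(n,l,round(r["score"],2),np.round(r["point"]),r["region"].sum(),np.round(np.median(P,0),3),np.round(np.percentile(P,2,0),3),np.round(np.percentile(P,98,0),3))
s=state(); print(s["eef_pos"],s["orientation"],s["t"],s["contact_force"])
E
```

```text
top pin 0.78 [189. 313.] 1647 [0.199 0.284 0.045] [0.151 0.181 0.002] [0.245 0.394 0.053]
top pin 0.74 [280. 184.] 1406 [0.53  0.055 0.063] [0.422 0.03  0.042] [0.646 0.079 0.071]
top pin 0.7 [196. 100.] 718 [0.786 0.286 0.033] [0.703 0.261 0.011] [0.872 0.317 0.041]
top green_band 0.84 [318. 189.] 3201 [ 0.534 -0.045  0.019] [ 0.413 -0.092  0.015] [ 0.662 -0.     0.023]
top red_band 0.75 [228. 195.] 3105 [0.515 0.196 0.019] [0.396 0.15  0.015] [0.64  0.241 0.023]
top board 0.82 [270. 194.] 13770 [0.518 0.086 0.018] [ 0.376 -0.186  0.013] [0.68  0.322 0.03 ]
scene pin 0.88 [480. 217.] 1566 [0.211 0.295 0.037] [0.156 0.182 0.001] [0.251 0.397 0.053]
scene pin 0.82 [316. 226.] 1611 [0.555 0.069 0.057] [0.427 0.039 0.018] [0.656 0.086 0.069]
scene pin 0.74 [295. 354.] 1478 [0.798 0.297 0.032] [0.711 0.267 0.015] [0.876 0.321 0.04 ]
scene green_band 0.92 [287. 212.] 2450 [ 0.55  -0.043  0.018] [ 0.415 -0.089  0.014] [0.664 0.002 0.022]
scene red_band 0.59 [359. 264.] 3139 [0.533 0.198 0.019] [0.399 0.15  0.015] [0.646 0.243 0.022]
scene board 0.69 [337. 252.] 12729 [0.558 0.123 0.018] [ 0.38  -0.182  0.006] [0.688 0.331 0.029]
scene board 0.42 [263. 276.] 1363 [0.73  0.099 0.03 ] [0.696 0.038 0.008] [0.757 0.144 0.034]
[0.28350826 0.55698888 0.24527381] [-2.11132914e-05  2.33254140e-01  9.72415809e-01 -1.98967443e-05] 0.5 [ 0.28999406 -0.57220516  0.44623557]
```

View pics/top0.png

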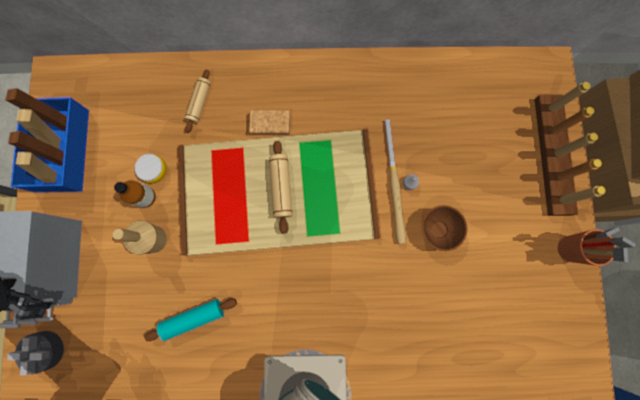

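View pics/scene0.png

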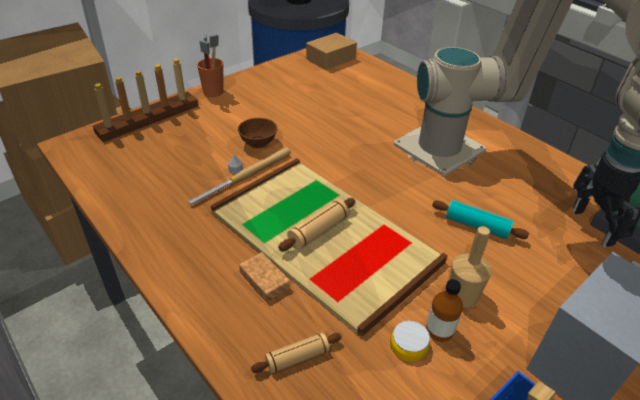

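The lookalikes are the turquoise pin at top-view (189,313), a small pale pin at (196,100), and a larger pale pin on the board at (280,184). The last one fits the description. The green band is at (318,189), so the roll is towards −y. I'll measure exact poses and check with a crop.

```bash
cat >> h.py <<'E'
def look(names=("top","scene"),save=None):
    out={}
    for n in names:
        c=camera(n)
        if save: cv2.imwrite(save+n+".png",c["img"][:,:,::-1])
        for l in ["green_band","pin"]:
            for r in masks_of(c,l):
                P=pts(c,r["region"])
                m=np.median(P,0)
                if abs(m[0]-.53)>.1 or abs(m[1])>.15: continue
                if l=="pin":
                    P=P[(P[:,2]>.03)]; ztop=np.percentile(P[:,2],90)
                    # circle fit in cross-section
                    d=P[:,:2]-P[:,:2].mean(0); a=np.linalg.svd(d,full_matrices=False)[2][0]; a*=np.sign(a[0])
                    Q=P[P[:,2]>ztop-.012]; d=Q[:,:2]-Q[:,:2].mean(0); a=np.linalg.svd(d,full_matrices=False)[2][0]; a*=np.sign(a[0])
                    s=P[:,:2]@a; e=np.percentile(s,[1,99])
                    nrm=np.array([-a[1],a[0]]); y=P[:,:2]@nrm
                    mid=(s>e.mean()-.07)&(s<e.mean()+.07)
                    from scipy.optimize import least_squares
                    f=least_squares(lambda q:np.hypot(y[mid]-q[0],P[mid,2]-q[1])-.025,[np.median(y[mid]),.043],loss="soft_l1",f_scale=.002).x
                    ce=a*e.mean()+nrm*f[0]
                    print(n,"pin ctr",np.round(ce,4),"axis z",round(f[1],4),"top",round(ztop,4),"len",round(e[1]-e[0],3),"ang",round(np.degrees(np.arctan2(a[1],a[0])),2))
                else:
                    R=cv2.minAreaRect((P[:,:2]*1000).astype(np.float32)); print(n,l,np.round(R,2) if 0 else R,"z",round(m[2],4))
E
python3 - <<'E'
from h import *
look()
c=camera("top"); cv2.imwrite("pics/crop.png",cv2.resize(c["img"][120:260,170:390,::-1],None,fx=3.5,fy=3.5))
E
```

```text
top green_band ((538.1223754882812, -45.44977569580078), (260.50323486328125, 89.70169830322266), 4.010752201080322) z 0.0187
top pin ctr [0.5349 0.0561] axis z 0.0433 top 0.0686 len 0.235 ang 4.14
scene green_band ((539.046142578125, -45.70606231689453), (265.7118835449219, 97.30929565429688), 4.209320545196533) z 0.0179
scene pin ctr [0.5431 0.0574] axis z 0.0425 top 0.0674 len 0.234 ang 3.39
```

View pics/crop.png

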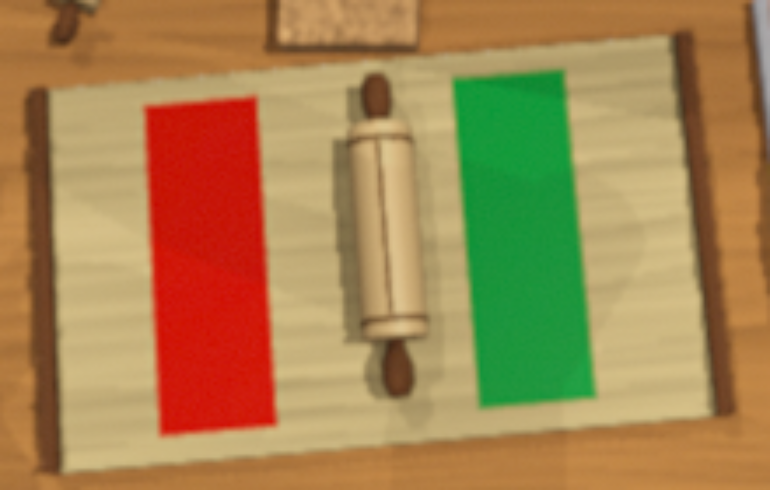

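The crop shows the large pale pin with its rings and line at crop (385,230), parallel to the bands, and green on its right. I'll go above the pin with the fingers spread along its axis. Each fingertip is only 22 mm wide, so I'll use several strokes.

```bash
python3 -m creep '[[[80,0,0,-30,0],[80,-37,-27,-35,5],[80,-75,-54,-35,10],[80,-112,-81,-35,15],[80,-150,-108,-35,20],[80,-187,-135,-35,25],[80,-224,-162,-35,30],[80,-262,-189,-35,35],[80,-299,-216,-35,40],[80,-337,-243,-30,45],[80,-374,-270,-10,50],[80,-411,-297,20,55],[80,-449,-324,60,59],[80,-449,-324,90,59],[80,-449,-324,110,59],[80,-449,-324,120,59],[80,-449,-324,120,59],[80,-449,-324,120,59],[80,-449,-324,120,59]]]'
python3 - <<'E'
from h import *
s=state(); print(s["t"],s["eef_pos"],s["orientation"],s["contact_force"],s["grip_width"],s["qvel"])
look(("scene",),"pics/a")
E
```

```text
t: 3.22
eef_pos: [0.5376, 0.0648, 0.1265]
orientation: [0.001, 0.682, 0.732, 0.001]
contact_force: [-0.5, 0.2, 1.1]
grip_width: 0.935
finger_force: 0.0
3.225 [0.53756743 0.06477096 0.12646518] [0.00080811 0.68170323 0.73162798 0.00074274] [-0.45524367  0.18967033  1.13241972] 0.9346993889914319 [ 0.00044975  0.00058141 -0.00474123 -0.00283165  0.00108594  0.0001667 ]
scene green_band ((537.5955200195312, -5.969886779785156), (259.1144104003906, 166.9947967529297), 1.9072891473770142) z 0.018
scene pin ctr [0.5427 0.0574] axis z 0.0427 top 0.0676 len 0.235 ang 3.66
```

View pics/ascene.png

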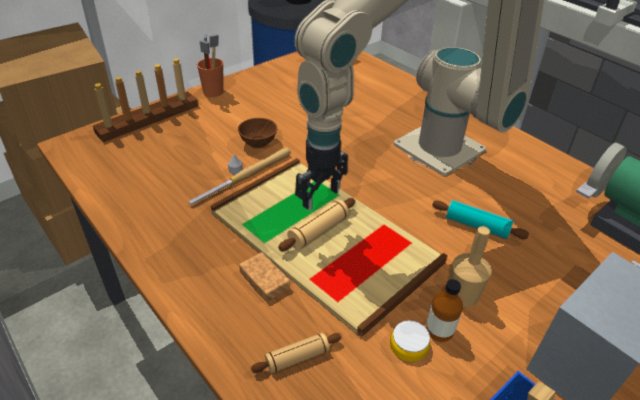

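```bash
python3 -m creep '[[[80,0,0,15,0],[80,0,0,28,0],[80,0,0,34,0],[80,0,0,37,0],[80,0,0,39,0],[80,0,0,41,0],[80,0,0,41,0],[80,0,0,41,0]]]'; for i in 1; do python3 -m creep '[[[80,0,0,1,0],[80,0,0,2,0],[80,0,0,2,0],[80,0,0,2,0]]]'; done
```

```text
t: 4.38
eef_pos: [0.5369, 0.0646, 0.0846]
orientation: [0.0, 0.682, 0.731, 0.0]
contact_force: [0.2, -0.3, 0.1]
grip_width: 0.937
finger_force: 0.0
t: 4.88
eef_pos: [0.5367, 0.0646, 0.0823]
orientation: [-0.0, 0.682, 0.732, -0.0]
contact_force: [0.0, -0.3, 0.0]
grip_width: 0.936
finger_force: 0.0
```

```bash
python3 -m creep '[[[80,0,0,1,0],[80,0,0,2,0],[80,0,0,2,0],[80,0,0,2,0]]]'; python3 -m creep '[[[80,0,0,1,0],[80,0,0,2,0],[80,0,0,2,0],[80,0,0,2,0]]]'; python3 -m creep '[[[80,0,0,1,0],[80,0,0,2,0],[80,0,0,2,0],[80,0,0,2,0]]]'
```

```text
t: 5.38
eef_pos: [0.5367, 0.0646, 0.0803]
orientation: [-0.0, 0.682, 0.732, 0.0]
contact_force: [-0.0, 0.5, -0.0]
grip_width: 0.936
finger_force: 0.0
t: 5.88
eef_pos: [0.5367, 0.0646, 0.0783]
orientation: [-0.0, 0.682, 0.732, -0.0]
contact_force: [0.2, 0.3, 0.5]
grip_width: 0.94
finger_force: 0.0
t: 6.38
eef_pos: [0.5367, 0.0646, 0.0763]
orientation: [-0.0, 0.682, 0.732, -0.0]
contact_force: [-0.3, 0.2, -0.2]
grip_width: 0.935
finger_force: 0.0
```

```bash
python3 -m creep '[[[80,0,0,1,0],[80,0,0,2,0],[80,0,0,2,0]]]'; python3 -m creep '[[[80,0,0,1,0],[80,0,0,1,0],[80,0,0,1,0]]]';python3 -m creep '[[[80,0,0,1,0],[80,0,0,1,0],[80,0,0,1,0]]]'
```

```text
t: 6.75
eef_pos: [0.5365, 0.0646, 0.0742]
orientation: [-0.0, 0.682, 0.732, -0.0]
contact_force: [-0.0, 0.2, 1.0]
grip_width: 0.937
finger_force: 0.0
t: 7.12
eef_pos: [0.5367, 0.0646, 0.0733]
orientation: [-0.0, 0.682, 0.732, 0.0]
contact_force: [0.1, 0.1, 0.1]
grip_width: 0.938
finger_force: 0.0
t: 7.5
eef_pos: [0.5367, 0.0645, 0.0723]
orientation: [-0.0, 0.682, 0.731, -0.0]
contact_force: [0.5, -0.0, -0.1]
grip_width: 0.938
finger_force: 0.0
```

```bash
python3 -m creep '[[[80,0,0,0.5,0],[80,0,0,1,0],[80,0,0,1,0]]]'; python3 -m creep '[[[80,0,0,0.5,0],[80,0,0,1,0],[80,0,0,1,0]]]'
```

```text
t: 7.88
eef_pos: [0.5367, 0.0646, 0.0713]
orientation: [-0.0, 0.682, 0.731, -0.0]
contact_force: [0.3, -0.1, -0.0]
grip_width: 0.942
finger_force: 0.0
t: 8.25
eef_pos: [0.5368, 0.0646, 0.0708]
orientation: [0.0, 0.682, 0.731, 0.0]
contact_force: [-1.9, 0.6, 5.1]
grip_width: 0.933
finger_force: 2.5
```

```bash
python3 -m creep '[[[80,-4,0,0.2,0],[80,-8,0,0.3,0],[80,-12,0,0.3,0],[80,-16,0,0.3,0],[80,-20,0,0.3,0],[80,-24,0,0.3,0],[80,-28,0,0.3,0],[80,-30,0,0.3,0],[80,-30,0,0.3,0],[80,-30,0,0.3,0]]]'
python3 - <<'E'
from h import *
look()
E
```

```text
t: 9.5
eef_pos: [0.539, 0.0345, 0.0708]
orientation: [0.0, 0.682, 0.731, 0.0]
contact_force: [-1.7, -0.1, 7.5]
grip_width: 0.938
finger_force: 3.4
top green_band ((536.3622436523438, -44.270179748535156), (262.4203186035156, 93.65530395507812), 4.411535263061523) z 0.0187
scene green_band ((536.7028198242188, -19.960350036621094), (266.4676818847656, 144.39129638671875), 2.1405625343322754) z 0.0178
scene pin ctr [0.545  0.0422] axis z 0.0425 top 0.0672 len 0.231 ang 3.75
```

```bash
python3 -m creep '[[[80,0,0,-2,0],[80,0,0,-6,0],[80,10,0,-6,0],[80,16,0,-6,0],[80,16,0,-3,0],[80,16,0,-1,0],[80,16,0,0,0],[80,16,0,0,0],[80,12,0,0,0],[80,8,0,0,0],[80,4,0,0,0],[80,0,0,0,0],[80,-4,0,0,0],[80,-8,0,0,0],[80,-12,0,0,0],[80,-16,0,0,0],[80,-18,0,0,0],[80,-18,0,0,0],[80,-18,0,0,0]]]'
python3 - <<'E'
from h import *
look(("scene",))
E
```

```text
t: 12.18
eef_pos: [0.54, 0.0163, 0.0707]
orientation: [0.0, 0.682, 0.731, -0.0]
contact_force: [-2.6, -0.0, 6.3]
grip_width: 0.939
finger_force: 3.2
scene green_band ((544.5828857421875, -49.539398193359375), (265.1493835449219, 106.3275375366211), 11.210102081298828) z 0.0179
```

```bash
python3 -m creep '[[[80,0,0,-2,0],[80,0,0,-6,0],[80,10,0,-6,0],[80,17,0,-6,0],[80,17,0,-3,0],[80,17,0,-1,0],[80,17,0,0,0],[80,17,0,0,0],[80,13,0,0,0],[80,9,0,0,0],[80,5,0,0,0],[80,1,0,0,0],[80,-3,0,0,0],[80,-7,0,0,0],[80,-11,0,0,0],[80,-15,0,0,0],[80,-17,0,0,0],[80,-17,0,0,0],[80,-17,0,0,0]]]'
python3 - <<'E'
from h import *
look(save="pics/c")
E
```

```text
t: 14.7
eef_pos: [0.5412, -0.0007, 0.0708]
orientation: [0.0, 0.682, 0.731, -0.0]
contact_force: [-1.7, -1.0, 7.5]
grip_width: 0.937
finger_force: 3.3
top green_band ((519.6803588867188, -68.77401733398438), (64.02167510986328, 305.6614074707031), 88.97766876220703) z 0.0188
scene green_band ((540.37255859375, -49.1648063659668), (263.8541564941406, 92.74208068847656), 6.631281852722168) z 0.018
scene pin ctr [0.5459 0.0077] axis z 0.0424 top 0.0672 len 0.235 ang 3.21
```

View pics/cscene.png

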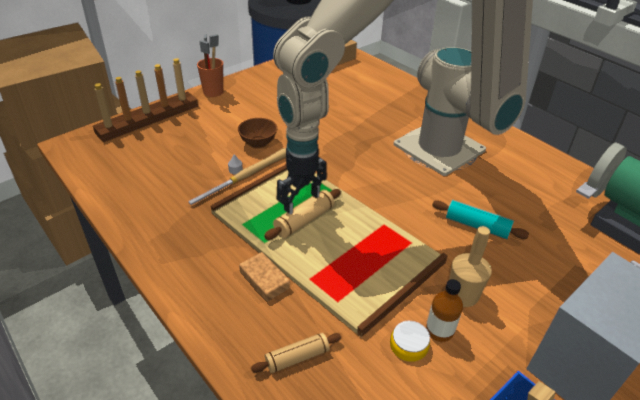

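The picture shows the pin at (305,216), rolling true and still square, now at the edge of the green band. About 53 mm remains, so three more strokes.

```bash
python3 -m creep '[[[80,0,0,-2,0],[80,0,0,-6,0],[80,10,0,-6,0],[80,17,0,-6,0],[80,17,0,-3,0],[80,17,0,-1,0],[80,17,0,0,0],[80,17,0,0,0],[80,13,0,0,0],[80,9,0,0,0],[80,5,0,0,0],[80,1,0,0,0],[80,-3,0,0,0],[80,-7,0,0,0],[80,-11,0,0,0],[80,-15,0,0,0],[80,-18,0,0,0],[80,-18,0,0,0],[80,-18,0,0,0]]]'
python3 -m creep '[[[80,0,0,-2,0],[80,0,0,-6,0],[80,10,0,-6,0],[80,17,0,-6,0],[80,17,0,-3,0],[80,17,0,-1,0],[80,17,0,0,0],[80,17,0,0,0],[80,13,0,0,0],[80,9,0,0,0],[80,5,0,0,0],[80,1,0,0,0],[80,-3,0,0,0],[80,-7,0,0,0],[80,-11,0,0,0],[80,-15,0,0,0],[80,-18,0,0,0],[80,-18,0,0,0],[80,-18,0,0,0]]]'
python3 - <<'E'
from h import *
look()
E
```

```text
t: 17.38
eef_pos: [0.5425, -0.0187, 0.0708]
orientation: [0.0, 0.682, 0.731, -0.0]
contact_force: [-1.9, -0.4, 6.0]
grip_width: 0.935
finger_force: 3.2
t: 19.75
eef_pos: [0.5438, -0.0367, 0.0708]
orientation: [0.0, 0.682, 0.731, -0.0]
contact_force: [-2.7, -0.1, 6.4]
grip_width: 0.932
finger_force: 3.2
scene green_band ((536.9005126953125, -45.461219787597656), (265.5791320800781, 95.60514068603516), 4.186050891876221) z 0.0179
scene pin ctr [ 0.548 -0.028] axis z 0.0425 top 0.0672 len 0.233 ang 3.47
```

```bash
python3 -m creep '[[[80,0,0,-2,0],[80,0,0,-6,0],[80,10,0,-6,0],[80,17,0,-6,0],[80,17,0,-3,0],[80,17,0,-1,0],[80,17,0,0,0],[80,17,0,0,0],[80,13,0,0,0],[80,9,0,0,0],[80,5,0,0,0],[80,1,0,0,0],[80,-3,0,0,0],[80,-7,0,0,0],[80,-11,0,0,0],[80,-15,0,0,0],[80,-17,0,0,0],[80,-17,0,0,0],[80,-17,0,0,0]]]'
python3 -m creep '[[[80,0,0,-1,0],[80,0,0,-4,0],[80,0,0,-20,0],[80,0,0,-60,0],[80,0,0,-110,0],[80,40,0,-150,0],[80,90,0,-150,0],[80,140,0,-150,0],[80,190,0,-150,0],[80,240,0,-150,0],[80,260,0,-150,0],[80,260,0,-150,0],[80,260,0,-150,0]]]'
python3 - <<'E'
from h import *
look(save="pics/e")
E
```

```text
t: 22.42
eef_pos: [0.545, -0.0537, 0.0708]
orientation: [0.0, 0.682, 0.731, -0.0]
contact_force: [-2.1, -1.2, 5.3]
grip_width: 0.939
finger_force: 3.2
t: 24.05
eef_pos: [0.5269, 0.2053, 0.2202]
orientation: [0.0, 0.682, 0.731, -0.0]
contact_force: [0.2, 0.4, 0.9]
grip_width: 0.935
finger_force: 0.0
top green_band ((538.101806640625, -45.13956832885742), (260.90252685546875, 89.79533386230469), 3.9657223224639893) z 0.0186
top pin ctr [ 0.5424 -0.0466] axis z 0.0433 top 0.0686 len 0.235 ang 4.23
scene pin ctr [ 0.5494 -0.0453] axis z 0.0425 top 0.0673 len 0.235 ang 3.59
```

View pics/escene.png

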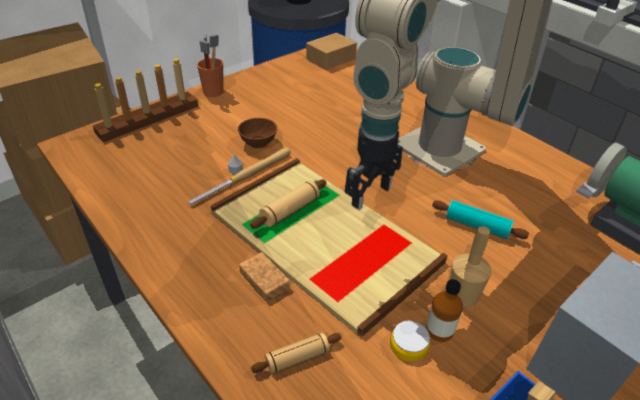

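View pics/etop.png

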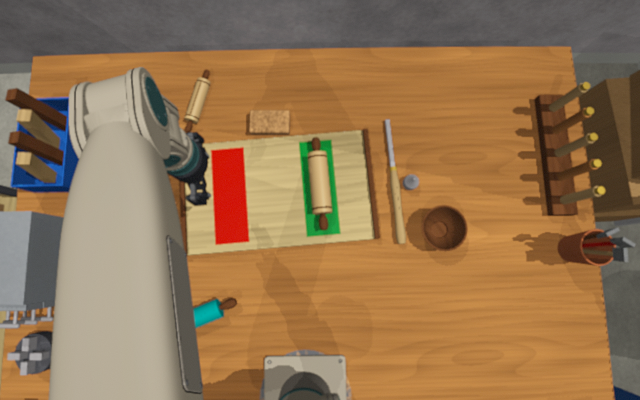

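The pin lies square and centred in the green band, at top-view (319,184) and scene-view (290,204). Nothing else has moved and the arm is clear.

```bash
python3 -c "
from plant import *
print(sign_off())"
```

```text
the job is handed in; nothing more can be done
None
```

I rolled the pin about 102 mm in six fingertip strokes; it lies square and within about 1 mm of the green band's centre, nothing else moved, and I handed the job in at about 24 s (no verdict was returned).

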